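Seat a label holder behind the lip of a film tray and hold it home

TASK

Lift the black label holder out of its grey stand by its finger tab, and push it down into the pocket behind the lip along the film tray's front edge, against the sprung clip in the pocket, until you feel it is fully home. The clip springs back, so finish while still holding the label holder pressed fully home: do not let go, a colleague will lock it from behind. The holder is brittle, so grip and press it gently (neither with more than about 30 N), and leave the mug, the ink bottle and the mouse where they are.

Things in the scene. Friction and masses are not known exactly. Their poses are not given: they have to be found in the camera images.
- holder: Loose black plastic plate, 64 wide (its y) x 6 thick (its x) x 62 high, 40 g, blank white card on both faces, with a finger tab centred on top, 30 (y) x 12 (x) x 34 high; 96 high in all. Origin: centre of the underside, z up. Either way round is right. Starts upright in the stand's slot, underside 12 mm above the desk; may lean up to 3 degrees.
- holder_tab (a point): Middle of the holder's finger tab, on its centre line 80 mm above its underside: the place to grip (12 mm across the thickness x, 30 mm across y).
- stand: Fixed grey plastic stand, foot 60 (x) x 110 (y), 50 mm high, with one slot open at the top, 8 (x) x 74 (y), its floor 12 mm above the desk (the holder stands 38 mm deep in it). Origin: centre of the underside. It is left or right of the film tray, the mug on the other side.
- tray: Fixed low grey film tray, 240 (y) x 220 (x), no part over 68 mm high. Origin: on the desk below the middle of the label pocket, which is the only opening in the aluminium rail along the tray's front edge; x points from the lip back into the tray, y along the lip. Pocket 70 (y) x 10 (x), open at the top, between the lip (-x side) and the tray wall (+x side).
- pocket_mouth (a point): Centre of the pocket's mouth, 66 mm above the desk, straight above the tray's origin. Flares guide a plate in: 26 mm apart in x at 66 mm height, narrowing to 10 at 56 mm; 86 mm apart in y at 56 mm height, narrowing to 70 at 47 mm.
- clip (a joint): Sprung steel strip in the pocket's bottom, 56 mm long in y, sliding straight down: 0 = up (top 28 mm above the desk), 0.008 m = down on its stop (top 20 mm above the desk): there the holder is fully home. The spring pushes up with 3 N at 0 and 7 N at the stop and returns when released; the holder's weight does not press it.
- clip_top (a point): Middle of the clip's top face, on which the holder's underside lands.
- mug: White mug, 76 mm across, 90 mm high, handle at its y side. Bystander. Origin: centre of the underside.
- ink: Black ink bottle, 48 mm across, 120 mm high. Bystander. Origin: centre of the underside.
- mouse: Black computer mouse, 100 x 58 x 28 mm. Bystander. Origin: centre of the underside.
Not all that is in view belongs to the job. Of the things that look like the holder, the smallest one is meant.

How it is judged:
By the outcome, as a careful person would: the job done as asked, in the order asked, and still so for the second after the job is handed in, while the arm keeps its last pose, push and grip.
It also fails if it takes over 48 s, if anything falls off the work surface, if the arm or the gripper's body presses on something with over 40 N, if the wrist force passes 120 N, or if a joint passes its speed limit or range.

ROBOT

A 6-joint arm with a two-finger parallel gripper is mounted at the origin on the work surface. World frame = base frame: x ahead of the robot, y to its left, z up, the work surface at z = 0. Lengths are in mm, angles in rad, forces in N, time in s.
With the tool pointing down it reaches from about 425 to 1125 mm from the base axis. Payload 14.9 kg.
Tool frame: the origin (TCP) lies at the very end of the fingers, on their centre line; the grasp point (between the pads) lies 19 mm behind it; z points along the fingers, y is the line along which they close (so a half turn about z gives the same grasp; the last joint's range is limited). The gripper opens to 91 mm and grips with 3 to 60 N. Pads are 32 mm wide; open, the fingers measure 118 mm over their backs; the gripper's body (76 mm by 178 mm) begins 60 mm behind the grasp point.
Start: joints at [1.102, 0.379, 1.734, -0, 1.028, -0.033], TCP at [295.504, 634.583, 213.932] pointing down, gripper open.
Joint ranges: [-2.77, 2.77], [-0.74, 2.19], [0, 2.66], [-1.06, 4.2], [0.31, 2.87], [-3.08, 3.08]. Speed limits (rad/s): [1.89, 1.89, 2.39, 3.14, 3.14, 3.14].

INTERFACE

Orientations are given as a unit quaternion [w, x, y, z].
In Python, from station import ctrl, viewer, spotter gives the robot as it stands. The module is installed in compiled form; this text tells all that it offers.
- The arm moves only by the tool send_rows, never from a script. Its argument "motion" is one flat list of numbers, 6 for each row, row after row: the shift along the tool's x, y, z in cm, then the turn, a rotation vector about the tool's x, y, z in rad. A call has 1 to 10 rows; each row shifts and turns the commanded pose from where the row before left it, along the tool's axes as they then stand; what a row does not reach is not made up. A row lasts 1/10 s, in which the tool goes at most 50 mm and 8.59 degrees, less where a joint would pass 70% of its speed; a pose out of reach is approached as far as the arm can. A call with a gripper value outside its range is refused whole. "gripper" is the gripper's target within -1 to 1 (fully open at 1, half-way at 0, shut at -1), set as the call begins (left out, the last holds). The fingers move at their own pace and stop on an object; "squeeze" is the grip in N (left out, the last holds). Time passes only in rows, so rows that do not move let the fingers close. It gives the time, the measured TCP pose, the force, the opening and the grip force at its end, in the units of the state.
- ctrl.sense(): the state, without advancing time (a new reading comes with each control period).
- viewer.capture(name): name is "side" or "top"; returns a dict with "frame" (480x640x3 uint8, red, green, blue), "camera_matrix" (3x3 intrinsics, pixels), "k1" (the pictures are not rectified: a ray, as slopes to the right and down, at radius r is drawn at 1 + k1 r^2 times it, then the intrinsics apply), "R" (3x3) and "t" (3): a world point X has camera coordinates R X + t. Camera axes: x right, y down, z forward; pixel columns grow to the right and rows downward; lengths in mm; the calibration is good to about 2 mm. A picture is of the moment at which its call begins. There is no depth.
- ctrl.sign_off(): hands the job in; it is judged then, once.
Trained networks look in a picture, given as the dict that the camera call returned (one of the last four; its "shot" number tells which), for a name from the list of things; names that differ only in an ending like _2 or _b are one class to them, and where a whole thing is asked for, a point or a joint stands for the part that bears it (a point fixed in the world has none). Each returns a list of dicts, best first, with "conf" (0 to 1); they miss things now and then, are a little off and sometimes report something else, mostly with a low value. They report only what shows in the picture. A call takes as long as a camera call. They do not tell look-alikes from the thing itself.
- spotter.recognise(picture, query): "xyz" ([x, y, z] in mm, in the coordinates of the camera as it stood for that picture, good to about 4 mm: the middle of the surface that is visible of it).
- spotter.masks_of(picture, query): "pixels" (480x640 bool, what is visible of it).
- spotter.spot_point(picture, query): "xyz" ([x, y, z] in mm, in the coordinates of the camera as it stood for that picture, good to about 4 mm: a listed point, or the origin of a listed thing).
The state is a dict: "clock": time; "joints": joint angles; "joint_vel": joint speeds; "effort": joint torques, N m; "ee_pos": TCP position; "tool_rot": TCP orientation; "ft_force": force on the tool from outside, world axes, zero at the start; "wrist_torque": the same for the moment, N m; "grip_width": opening from 0.0 (shut) to 1.0 (fully open); "finger_force": force on a finger pad.
Only numpy, scipy, OpenCV 4.12 (cv2) and the standard library are available. Lean on these libraries where they do the work, as an engineer would, in place of code of your own. Each camera call takes 0.05 s, during which the arm holds its last target. There are 200 camera calls.

## Working session

There is one attempt and no reset: what is moved stays moved. The work goes in short steps, Python scripts to look and compute and a tool call to move; the robot and the scene stay as the last step left them, time stands still between calls to the robot, and variables do not carry over. Pictures are saved under pics/ and viewed, at most 10 in all, crops included, and the job is handed in when it is done.

Besides the shell and the picture viewer there is one more tool, called after "Request:" as a command line: name --argument value ..., lists and objects as JSON in quotes. send_rows: Moves the arm, as the interface text tells. Its arguments: {"type":"object","properties":{"motion":{"type":"array"},"gripper":{"type":"number"},"squeeze":{"type":"number"}},"required":["motion"]}

```bash
mkdir -p pics; cat > h.py <<'E'
import numpy as np,cv2
from station import ctrl,viewer,spotter
def toW(p,x): return np.array(p["R"]).T@(np.array(x)-np.array(p["t"]))
def ray(p,uv):
    K=np.array(p["camera_matrix"]);d=np.array([(uv[0]-K[0,2])/K[0,0],(uv[1]-K[1,2])/K[1,1]]);s=d.copy()
    for _ in range(30): s=d/(1+p["k1"]*(s@s))
    R=np.array(p["R"]);return -R.T@np.array(p["t"]),R.T@np.array([s[0],s[1],1])
def atz(p,uv,z):
    o,d=ray(p,uv);return o+d*(z-o[2])/d[2]
def proj(p,X):
    K=np.array(p["camera_matrix"]);c=np.array(p["R"])@np.array(X)+np.array(p["t"]);s=c[:2]/c[2];s=s*(1+p["k1"]*(s@s))
    return K[:2,:2]@s+K[:2,2]
def save(p,n): cv2.imwrite("pics/"+n,p["frame"][:,:,::-1])
E
python3 - <<'E'
from h import *
np.set_printoptions(precision=1,suppress=True)
s=ctrl.sense();print(s)
for v in("top","side"):
    p=viewer.capture(v);save(p,v+"0.png");print(v,-np.array(p["R"]).T@p["t"])
    for q in["holder","stand","tray","mug","ink","mouse","holder_tab","pocket_mouth","clip_top"]:
        print(q,[(round(r["conf"],2),toW(p,r["xyz"])) for r in spotter.spot_point(p,q)[:4]])
E
```

```text
{'clock': 0.0, 'joints': array([ 1.1,  0.4,  1.7,  0. ,  1. , -0. ]), 'joint_vel': array([-0., -0., -0.,  0., -0.,  0.]), 'effort': array([  0. , -76.4, -43.4,   0.1,   0. ,  -0. ]), 'ee_pos': array([295.3, 634.2, 213.3]), 'tool_rot': array([-0. ,  0.2,  1. , -0. ]), 'ft_force': array([-0.4,  0.6,  0.8]), 'wrist_torque': array([ 0.,  0., -0.]), 'finger_force': 0.0, 'grip_width': 1.0018555813001013}
top [ 412.6  -19.9 1106.2]
holder [(0.96, array([ 309.8, -290.4,   -0.1])), (0.57, array([ 430.1, -301.9,   11.1]))]
stand [(0.74, array([ 433.3, -300.6,   -2.1]))]
tray [(0.83, array([496.2,  17.7,  -5. ]))]
mug [(0.64, array([420.8, 318.3,  -0. ]))]
ink [(0.71, array([630.5, 375.3,  -1.6]))]
mouse [(0.62, array([ 628. , -368. ,   -1.4])), (0.55, array([500.7,  17.6,  28.5]))]
holder_tab [(0.94, array([ 307.4, -296.2,  114.8])), (0.68, array([ 419.1, -444.9,  110.7])), (0.67, array([ 434.4, -302.6,   94. ]))]
pocket_mouth [(0.57, array([499.7,  20.5,  66.6]))]
clip_top [(0.41, array([501.1,  17. ,  31.5]))]
side [ 199.9 -844.3 1004.8]
holder [(0.91, array([ 418.9, -443.2,    0.1])), (0.81, array([ 304.5, -294.4,    0.1])), (0.64, array([ 429. , -303. ,   12.3]))]
stand [(0.73, array([ 428.2, -299.6,    1. ])), (0.61, array([621.8, 375.6,   4.7])), (0.17, array([ 427.6, -302.9,    9.2]))]
tray [(0.75, array([497.5,  22.3,   0.9]))]
mug [(0.94, array([415.1, 313.9,  -3.8]))]
ink [(0.63, array([620.2, 376.3,   5.4])), (0.27, array([ 427.5, -299.2,    1.1]))]
mouse []
holder_tab [(0.78, array([ 418.5, -442.9,  112.2])), (0.71, array([ 430.6, -306.3,   93.1])), (0.63, array([ 305.7, -291.4,  111. ]))]
pocket_mouth [(0.92, array([495.8,  21.5,  66.4])), (0.58, array([ 428.2, -303.9,   11.1]))]
clip_top [(0.53, array([492.3,  17.8,  32. ]))]
```

View pics/top0.png

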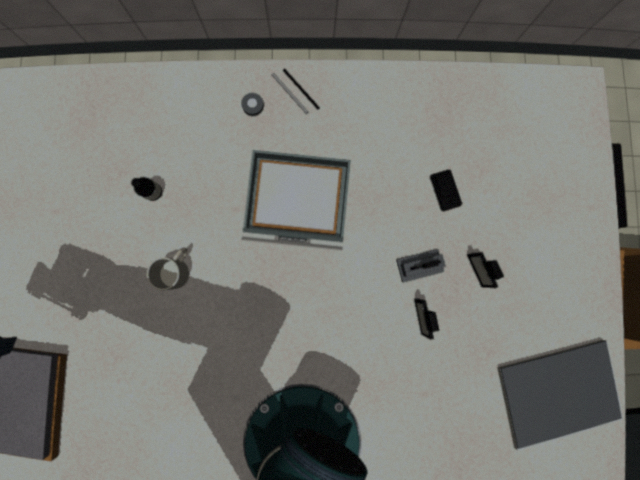

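View pics/side0.png

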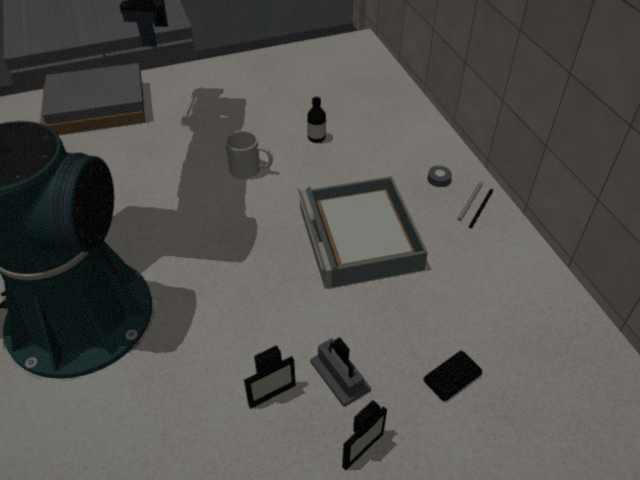

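The top view shows the stand with the small holder near (420,265). The two larger look-alikes are at (427,315) and (485,268), the pocket slot in the rail is at about (293,239), and the mug is on the other side at (170,272). In the side view the holder is at (342,355) and the pocket at (318,232). Next I measure yaw.

```bash
cat > o.py <<'E'
from h import *
np.set_printoptions(precision=2,suppress=True)
def boxpts(c,yaw,dx,dy,z):
    R=np.array([[np.cos(yaw),-np.sin(yaw)],[np.sin(yaw),np.cos(yaw)]])
    return [np.r_[np.array(c)+R@[a*dx/2,b*dy/2],z] for a,b in((1,1),(1,-1),(-1,-1),(-1,1))]
def crop(p,X,half,S,wires):
    u,v=proj(p,X);M=S/(2*half)
    A=np.float32([[M,0,-(u-half)*M],[0,M,-(v-half*.75)*M]])
    im=cv2.warpAffine(np.ascontiguousarray(p["frame"][:,:,::-1]),A,(S,int(S*.75)),flags=cv2.INTER_CUBIC)
    im=cv2.convertScaleAbs(im,alpha=1.6)
    for w,col in wires:
        q=np.int32([(A@np.r_[proj(p,x),1])*8 for x in w]);cv2.polylines(im,[q],True,col,1,cv2.LINE_AA,3)
    return im
E
python3 - <<'E'
from o import *
P={v:viewer.capture(v) for v in("top","side")}
for v,p in P.items():
    for q in("stand","holder","tray"):
        for r in spotter.masks_of(p,q)[:3]:
            m=r["pixels"].astype(np.uint8)
            ys,xs=np.nonzero(m)
            w=np.float32([atz(p,(x,y),{"stand":25,"holder":70,"tray":55}[q])[:2] for x,y in zip(xs[::3],ys[::3])])
            rc=cv2.minAreaRect(w);c,e,_=cv2.PCACompute2(w,None)[:3]
            print(v,q,round(r["conf"],2),m.sum(),w.mean(0),rc, np.degrees(np.arctan2(e[0,1],e[0,0])) if e is not None and e.shape==(2,2) else np.degrees(np.arctan2(c[0,1],1)))
def views(sy,ty,sc,tc):
    rows=[]
    for X,wf in(((*sc,50),[(boxpts(sc,sy,60,110,0),(0,255,0)),(boxpts(sc,sy,8,74,50),(0,0,255)),(boxpts(sc,sy,12,30,108),(255,255,0))]),
             ((*tc,50),[(boxpts(tc,ty,26,86,66),(0,255,0)),(boxpts(tc,ty,10,70,56),(0,0,255))])):
        rows.append(np.hstack([crop(P[v],X,35,400,wf) for v in("top","side")]))
    return np.vstack(rows)
t=np.radians
cv2.imwrite("pics/c1.png",views(t(-75-0+90+0) ,t(-2),(431,-301),(498,20)))
E
```

```text
top stand 0.89 899 [ 433.03 -292.66] ((433.5429382324219, -296.708251953125), (56.61480712890625, 115.58602142333984), 13.102094650268555) 103.67062
top holder 0.98 811 [ 419.93 -440.99] ((422.22662353515625, -445.16412353515625), (97.9518051147461, 64.03262329101562), 19.885568618774414) 36.778744
top holder 0.88 587 [ 304.98 -293.15] ((308.16259765625, -293.619873046875), (100.17118835449219, 42.84419631958008), 14.973817825317383) 16.730417
top holder 0.46 1322 [424.62 308.43] ((423.0639953613281, 305.95147705078125), (86.4822006225586, 107.60078430175781), 20.827714920043945) 120.152405
top tray 0.58 9103 [593.01   8.69] ((595.2410888671875, 8.019454956054688), (240.92494201660156, 224.54832458496094), 83.50717163085938) 80.415375
side stand 0.75 1685 [ 422.95 -311.52] ((424.3521728515625, -301.5155029296875), (61.88361740112305, 127.14883422851562), 14.0903959274292) 106.4857
side holder 0.69 2020 [ 302.59 -297.56] ((300.3581848144531, -291.19232177734375), (104.08175659179688, 87.48920440673828), 9.83690071105957) 47.261116
side holder 0.65 1628 [ 414.14 -444.64] ((408.57745361328125, -444.22021484375), (119.39546966552734, 51.02671813964844), 26.233409881591797) 39.379486
side holder 0.58 513 [ 433.09 -298.01] ((436.6561279296875, -303.5851745605469), (32.67422866821289, 80.1902847290039), 9.55186653137207) 87.91217
side tray 0.78 10369 [583.8  -21.01] ((587.4352416992188, -10.238082885742188), (289.1088562011719, 226.88560485839844), 83.55693817138672) 80.590836
```

View pics/c1.png

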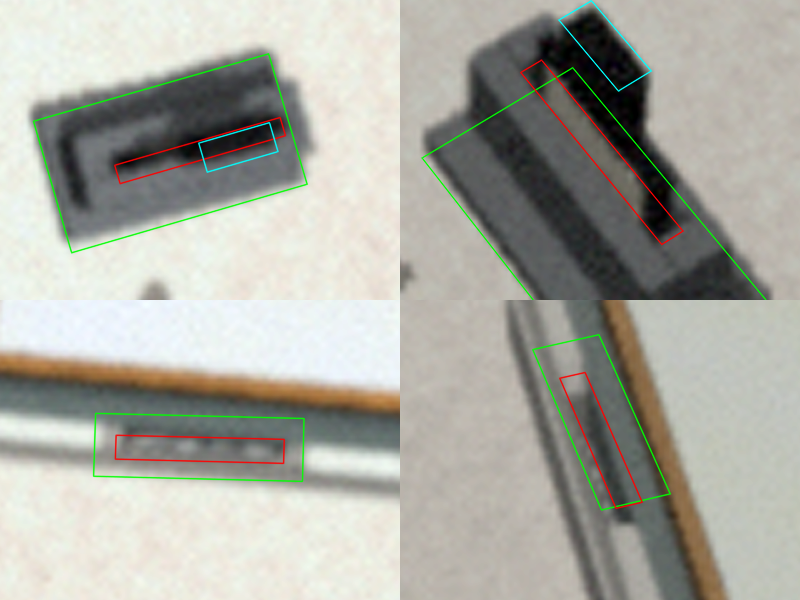

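```bash
cat > plan.py <<'E'
from h import *
from scipy.spatial.transform import Rotation as Ro
def rot(s): q=s["tool_rot"];return Ro.from_quat([q[1],q[2],q[3],q[0]])
def state(s=None):
    s=s or ctrl.sense();R=rot(s).as_matrix()
    print("t",s["clock"],"tcp",np.round(s["ee_pos"],1),"yangle",np.degrees(np.arctan2(R[1,1],R[0,1])).round(2),"z",R[:,2].round(4),"F",np.round(s["ft_force"],1),"g",round(s["grip_width"],3),s["finger_force"])
    return np.array(s["ee_pos"]),R
E
python3 - <<'E'
from plan import *
from o import *
p0,R=state()
# turn first (7 rows), upright fix, then moves in the turned frame
yaw=np.radians(13.7)
Rt=np.array([[np.sin(yaw),np.cos(yaw),0],[-np.cos(yaw),np.sin(yaw),0],[0,0,-1]]).T
Rt=np.column_stack([[np.sin(yaw),-np.cos(yaw),0],[np.cos(yaw),np.sin(yaw),0],[0,0,-1]])
print(Ro.from_matrix(R.T@Rt).as_rotvec(), np.linalg.det(Rt))
w=[p0,(570,150,215),(431.5,-303,215),(431.5,-303,75)]
for a,b in zip(w,w[1:]):print("tool cm",Rt.T@(np.array(b)-a)/10)
P={v:viewer.capture(v) for v in("top","side")}
sc=(431,-301);tc=(498,20);t=np.radians;ty=t(-6.8);sy=t(13.7)
wf=[(boxpts(tc,ty,26,86,66),(0,255,0)),(boxpts(tc,ty,10,70,47),(0,0,255))]
im=np.hstack([crop(P[v],(*tc,50),24,400,wf) for v in("top","side")])
wf=[(boxpts(sc,sy,60,110,0),(0,255,0)),(boxpts(sc,sy,8,74,50),(0,0,255)),(boxpts(sc,sy,12,30,108),(255,255,0))]
im=np.vstack([im,np.hstack([crop(P[v],(*sc,50),30,400,wf) for v in("top","side")])])
cv2.imwrite("pics/c2.png",im)
for v in P:
  c=tc
  print(v,[proj(P[v],(*(np.array(c)+d),66))-proj(P[v],(*c,66)) for d in((10,0),(0,10))])
E
```

```text
t 1.4 tcp [295.5 634.6 213.9] yangle 65.03 z [-0. -0. -1.] F [-0.2 -0.2  0.9] g 0.998 0.0Traceback (most recent call last):
  File "<stdin>", line 8, in <module>
  File "scipy/spatial/transform/_rotation.pyx", line 1143, in scipy.spatial.transform._rotation.Rotation.from_matrix
ValueError: Non-positive determinant (left-handed or null coordinate frame) in rotation matrix 0: [[-0.62 -0.78 -0.  ]
 [-0.78  0.62  0.  ]
 [ 0.   -0.    1.  ]].
```

```bash
cat >> plan.py <<'E'
def down(deg):
    s,c=np.sin(np.radians(deg)),np.cos(np.radians(deg));return np.column_stack([[-s,c,0],[c,s,0],[0,0,-1]])
E
python3 - <<'E'
from plan import *
from o import *
p0,R=state()
Rt=down(13.7)
print(Ro.from_matrix(R.T@Rt).as_rotvec())
w=[p0,(570,150,215),(431.5,-303,215),(431.5,-303,75)]
for a,b in zip(w,w[1:]):print("tool cm",Rt.T@(np.array(b)-a)/10)
P={v:viewer.capture(v) for v in("top","side")}
sc=(431,-301);tc=(498,20);t=np.radians;ty=t(-6.8);sy=t(13.7)
wf=[(boxpts(tc,ty,26,86,66),(0,255,0)),(boxpts(tc,ty,10,70,47),(0,0,255))]
im=np.hstack([crop(P[v],(*tc,50),24,400,wf) for v in("top","side")])
wf=[(boxpts(sc,sy,60,110,0),(0,255,0)),(boxpts(sc,sy,8,74,50),(0,0,255)),(boxpts(sc,sy,12,30,108),(255,255,0))]
im=np.vstack([im,np.hstack([crop(P[v],(*sc,50),30,400,wf) for v in("top","side")])])
cv2.imwrite("pics/c2.png",im)
for v in P:
  c=tc
  print(v,[proj(P[v],(*(np.array(c)+d),66))-proj(P[v],(*c,66)) for d in((10,0),(0,10))])
E
```

```text
t 1.4 tcp [295.5 634.6 213.9] yangle 65.03 z [-0. -0. -1.] F [-0.2 -0.2  0.9] g 0.998 0.0
[-0.   0.   0.9]
tool cm [-53.58  15.19  -0.11]
tool cm [-40.73 -24.18   0.  ]
tool cm [ 0.  0. 14.]
top [array([-0.03, -4.23]), array([-4.25,  0.04])]
side [array([ 4.48, -1.15]), array([-1.57, -3.19])]
```

View pics/c2.png

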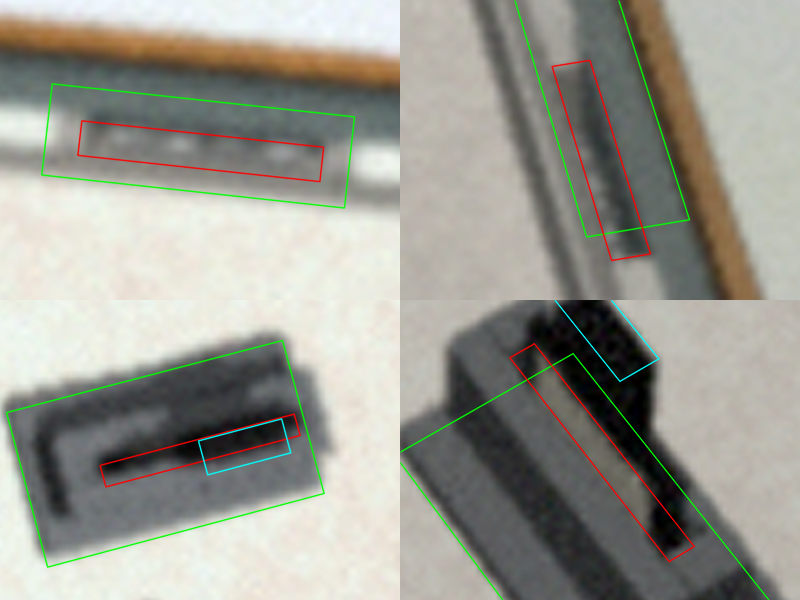

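The pocket sits at about (499,19), yaw −6.8°, and the stand at about (432.5,−302), yaw 13.7°. The overlays match to 1–2 mm. Moving there now.

Request:
send_rows --motion '[0,0,0,0,0,0.128,0,0,0,0,0,0.128,0,0,0,0,0,0.128,0,0,0,0,0,0.128,0,0,0,0,0,0.128,0,0,0,0,0,0.128,0,0,0,0,0,0.128]' --gripper 1 --squeeze 15

```text
clock: 2.2
ee_pos: [295.5, 634.6, 213.9]
tool_rot: [-0.0, 0.62, 0.785, 0.0]
ft_force: [-0.5, 0.7, -0.0]
grip_width: 0.999
finger_force: 0.0
```

Request:
send_rows --motion '[-4.465,1.266,0,0,0,0,-4.465,1.266,0,0,0,0,-4.465,1.266,0,0,0,0,-4.465,1.266,0,0,0,0,-4.465,1.266,0,0,0,0,-4.465,1.266,0,0,0,0]'

```text
clock: 2.8
ee_pos: [433.4, 390.6, 214.1]
tool_rot: [0.0, 0.618, 0.786, 0.0]
ft_force: [0.3, 0.5, 0.7]
grip_width: 1.001
finger_force: 0.0
```

Request:
send_rows --motion '[-4.465,1.266,0,0,0,0,-4.465,1.266,0,0,0,0,-4.465,1.266,0,0,0,0,-4.465,1.266,0,0,0,0,-4.465,1.266,0,0,0,0,-4.465,1.266,0,0,0,0]'

```text
clock: 3.4
ee_pos: [570.7, 148.1, 214.2]
tool_rot: [0.0, 0.618, 0.786, 0.0]
ft_force: [0.9, 2.1, 0.5]
grip_width: 0.999
finger_force: 0.0
```

Request:
send_rows --motion '[-4.066,-2.406,0,0,0,0,-4.066,-2.406,0,0,0,0,-4.066,-2.406,0,0,0,0,-4.066,-2.406,0,0,0,0,-4.066,-2.406,0,0,0,0,-4.066,-2.406,0,0,0,0,-4.066,-2.406,0,0,0,0,-4.066,-2.406,0,0,0,0,-4.066,-2.406,0,0,0,0,-4.066,-2.406,0,0,0,0]'

```text
clock: 4.4
ee_pos: [431.6, -303.9, 214.3]
tool_rot: [0.0, 0.618, 0.786, 0.0]
ft_force: [1.4, -0.6, -0.9]
grip_width: 1.001
finger_force: 0.0
```

```bash
python3 - <<'E'
from plan import *
p,R=state()
print((R.T@(np.array([432.5,-302,75])-p)/10).round(3))
E
```

```text
t 4.4 tcp [ 431.6 -303.9  214.3] yangle 13.69 z [ 5.e-04 -4.e-04 -1.e+00] F [ 1.4 -0.6 -0.9] g 1.001 0.0
[ 0.168  0.128 13.925]
```

Request:
send_rows --motion '[0.1,0.1,3,0,0,0,0,0,3,0,0,0,0,0,3,0,0,0,0,0,2.5,0,0,0,0,0,1.4,0,0,0,0,0,1.0,0,0,0,0,0,0,0,0,0]'

```text
clock: 5.1
ee_pos: [433.0, -300.6, 74.4]
tool_rot: [-0.001, 0.618, 0.786, 0.0]
ft_force: [-1.0, -0.0, 0.9]
grip_width: 0.996
finger_force: 0.0
```

```bash
python3 - <<'E'
from plan import *
from o import *
p,R=state()
print((R.T@(np.array([432.5,-302,75])-p)/10).round(3))
P={v:viewer.capture(v) for v in("top","side")}
cv2.imwrite("pics/c3.png",np.hstack([crop(P[v],(*p[:2],90),35,400,[(boxpts(p[:2],np.radians(13.7),12,30,108),(255,255,0))]) for v in P]))
E
```

```text
t 5.1 tcp [ 433.  -300.6   74.4] yangle 13.7 z [-0.  0. -1.] F [-1.  -0.   0.9] g 0.996 0.0
[-0.12 -0.08 -0.06]
```

View pics/c3.png

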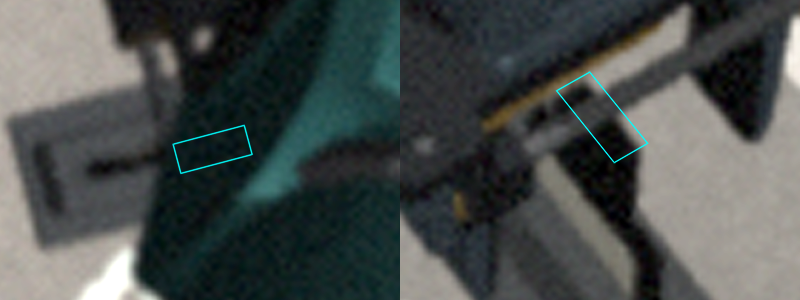

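The side crop shows the tab at about (600,130), between the open fingers. Closing gently.

Request:
send_rows --motion '[-0.15,-0.05,0,0,0,0,0,0,0,0,0,0,0,0,0,0,0,0,0,0,0,0,0,0,0,0,0,0,0,0,0,0,0,0,0,0,0,0,0,0,0,0,0,0,0,0,0,0]' --gripper -1 --squeeze 18

```text
clock: 6.0
ee_pos: [433.0, -302.4, 74.9]
tool_rot: [-0.0, 0.618, 0.786, -0.0]
ft_force: [-0.9, 0.0, -0.2]
grip_width: 0.33
finger_force: 0.0
```

Request:
send_rows --motion '[0,0,0,0,0,0,0,0,0,0,0,0,0,0,0,0,0,0,0,0,0,0,0,0,0,0,0,0,0,0,0,0,0,0,0,0]'

```text
clock: 6.6
ee_pos: [433.0, -302.4, 74.9]
tool_rot: [-0.0, 0.618, 0.786, -0.0]
ft_force: [0.1, -0.5, -0.5]
grip_width: 0.135
finger_force: 18.0
```

Gripped at a 12 mm opening, with no side force. Lifting.

Request:
send_rows --motion '[0,0,-0.5,0,0,0,0,0,-1,0,0,0,0,0,-2,0,0,0,0,0,-2,0,0,0,0,0,-2,0,0,0,0,0,-2,0,0,0,0,0,-2,0,0,0,0,0,-1,0,0,0,0,0,0,0,0,0]'

```text
clock: 7.5
ee_pos: [433.6, -302.8, 201.6]
tool_rot: [0.001, 0.618, 0.786, 0.0]
ft_force: [0.2, 0.3, -0.2]
grip_width: 0.134
finger_force: 18.0
```

```bash
python3 - <<'E'
from plan import *
p,R=state()
Rt=down(-6.8)
print("turn",Ro.from_matrix(R.T@Rt).as_rotvec().round(3))
print((Rt.T@(np.array([499,19,200])-p)/10).round(3))
E
```

```text
t 7.5 tcp [ 433.6 -302.8  201.6] yangle 13.69 z [ 0.0022 -0.0017 -1.    ] F [ 0.2  0.3 -0.2] g 0.134 17.997846007347107
turn [0.002 0.002 0.358]
[32.732  2.679  0.158]
```

Request:
send_rows --motion '[0,0,0,0,0,0.09,0,0,0,0,0,0.09,0,0,0,0,0,0.09,0,0,0,0,0,0.088]'

```text
clock: 7.9
ee_pos: [432.6, -302.1, 198.9]
tool_rot: [-0.001, 0.749, 0.662, -0.0]
ft_force: [0.9, 0.0, 0.6]
grip_width: 0.132
finger_force: 18.0
```

Request:
send_rows --motion '[2,0.17,0,0,0,0,3.6,0.29,0,0,0,0,3.6,0.29,0,0,0,0,3.6,0.29,0,0,0,0,3.6,0.29,0,0,0,0,3.6,0.29,0,0,0,0,3.6,0.29,0,0,0,0,3.6,0.29,0,0,0,0,3.5,0.29,0,0,0,0,2,0.19,0,0,0,0]'

```text
clock: 8.9
ee_pos: [498.2, 21.2, 199.0]
tool_rot: [-0.0, 0.747, 0.664, -0.0]
ft_force: [0.2, -1.9, -0.5]
grip_width: 0.131
finger_force: 18.0
```

Request:
send_rows --motion '[0,0,2,0,0,0,0,0,1.5,0,0,0,0,0,0,0,0,0]'

```text
clock: 9.2
ee_pos: [496.7, 19.3, 162.5]
tool_rot: [-0.001, 0.748, 0.664, -0.002]
ft_force: [0.4, -0.2, -0.2]
grip_width: 0.131
finger_force: 18.0
```

```bash
python3 - <<'E'
from plan import *
from o import *
p,R=state()
yw=np.radians(-6.8); tc=(499,19); zb=p[2]+19-80-2   # underside if gripped at ~82
P={v:viewer.capture(v) for v in("top","side")}
for v in P:
    for q in("holder","holder_tab","pocket_mouth"):
        print(v,q,[(round(r["conf"],2),toW(P[v],r["xyz"]).round(1)) for r in spotter.spot_point(P[v],q)[:4]])
wf=[(boxpts(tc,yw,26,86,66),(0,255,0)),(boxpts(tc,yw,10,70,47),(0,0,255)),(boxpts(p[:2],yw,6,64,zb),(255,255,0)),(boxpts(p[:2],yw,6,64,zb+62),(255,0,255))]
cv2.imwrite("pics/c4.png",np.hstack([crop(P[v],(*tc,90),32,400,wf) for v in P]))
print(zb)
E
```

```text
t 9.2 tcp [496.7  19.3 162.5] yangle -6.79 z [-0.  0. -1.] F [ 0.4 -0.2 -0.2] g 0.131 17.997982800006866
top holder [(0.96, array([ 304.7, -291.7,   -1.6])), (0.66, array([ 421. , -443.1,   -0. ]))]
top holder_tab [(0.72, array([ 310.7, -295.8,  116.5])), (0.62, array([ 422.4, -444.1,  111.1]))]
top pocket_mouth [(0.26, array([ 626.6, -371.1,   -3.1]))]
side holder [(0.84, array([ 303.2, -292.1,   -2.3])), (0.81, array([492.8,  16.8,  99.6])), (0.67, array([ 417.5, -442.5,    2.3]))]
side holder_tab [(0.76, array([ 306.4, -290.9,  112.2])), (0.59, array([ 418. , -444.2,  114.7])), (0.53, array([491.1,  20.3, 182.1])), (0.52, array([ 624.6, -368.5,   -0.9]))]
side pocket_mouth [(0.94, array([494.9,  22.9,  70.4])), (0.46, array([490.8,  17. , 100.5]))]
99.47800619954887
```

View pics/c4.png

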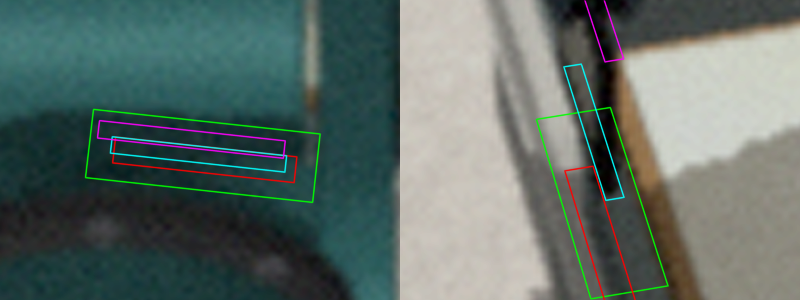

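Request:
send_rows --motion '[0,0.25,1,0,0,0,0,0,1,0,0,0,0,0,0.8,0,0,0,0,0,0,0,0,0]'

```text
clock: 10.0
ee_pos: [500.0, 18.8, 135.3]
tool_rot: [-0.001, 0.748, 0.664, -0.001]
ft_force: [-0.6, 0.3, -0.8]
grip_width: 0.132
finger_force: 18.0
```

```bash
python3 - <<'E'
from plan import *
from o import *
p,R=state()
yw=np.radians(-6.8); tc=(499,19); zb=p[2]-62.9
P=viewer.capture("side")
wf=[(boxpts(tc,yw,26,86,66),(0,255,0)),(boxpts(tc,yw,10,70,47),(0,0,255)),(boxpts(p[:2],yw,6,64,zb),(255,255,0)),(boxpts(p[:2],yw,6,64,zb+62),(255,0,255))]
cv2.imwrite("pics/c5.png",np.hstack([crop(P,(*tc,75),30,400,w) for w in([],wf)]))
print(zb)
E
```

```text
t 10.0 tcp [500.   18.8 135.3] yangle -6.82 z [-0.  0. -1.] F [-0.6  0.3 -0.8] g 0.132 17.99798548221588
72.3747497434172
```

View pics/c5.png

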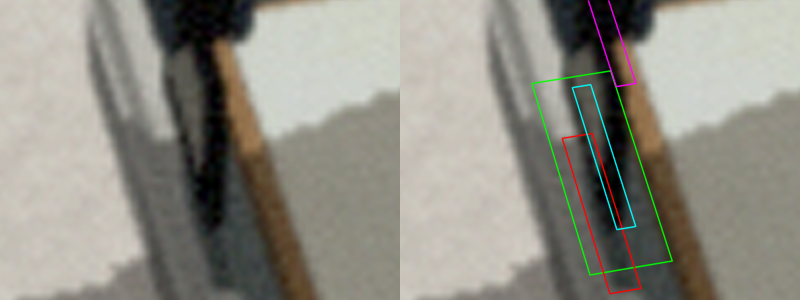

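The side crop shows the holder's near bottom corner at (216,225), about 2 mm lower in x than forward kinematics predicts, with the pocket just below it. I shift +1 mm and go down while feeling for contact.

Request:
send_rows --motion '[0,0.1,0.5,0,0,0,0,0,0.5,0,0,0,0,0,0.4,0,0,0,0,0,0,0,0,0]'

```text
clock: 10.45
ee_pos: [501.6, 18.7, 122.3]
tool_rot: [-0.0, 0.748, 0.664, -0.0]
ft_force: [-0.6, 0.2, 0.2]
grip_width: 0.135
finger_force: 18.0
```

Request:
send_rows --motion '[0,0,0.3,0,0,0,0,0,0.3,0,0,0,0,0,0,0,0,0]'

```text
clock: 10.75
ee_pos: [501.3, 18.7, 116.9]
tool_rot: [-0.001, 0.748, 0.664, -0.001]
ft_force: [-4.6, 0.3, 2.7]
grip_width: 0.133
finger_force: 18.0
```

Request:
send_rows --motion '[0,-0.2,0,0,0,0,0,0,0,0,0,0]'

```text
clock: 10.95
ee_pos: [499.9, 19.0, 116.9]
tool_rot: [0.0, 0.748, 0.664, 0.0]
ft_force: [-0.0, 0.1, -1.5]
grip_width: 0.129
finger_force: 18.0
```

Request:
send_rows --motion '[0,0,0.3,0,0,0,0,0,0.3,0,0,0,0,0,0,0,0,0]'

```text
clock: 11.25
ee_pos: [499.8, 18.9, 110.5]
tool_rot: [-0.0, 0.748, 0.664, -0.0]
ft_force: [0.4, 0.5, -0.3]
grip_width: 0.13
finger_force: 18.0
```

```bash
python3 - <<'E'
from plan import *
state();print(ctrl.sense()["wrist_torque"])
E
```

```text
t 11.25 tcp [499.8  18.9 110.5] yangle -6.82 z [-4.e-04 -0.e+00 -1.e+00] F [ 0.4  0.5 -0.3] g 0.13 17.999463379383087
[-0.07179866  0.04573749 -0.08158433]
```

Request:
send_rows --motion '[0,0,0.3,0,0,0,0,0,0.3,0,0,0,0,0,0,0,0,0]'

```text
clock: 11.55
ee_pos: [499.7, 18.9, 104.5]
tool_rot: [-0.0, 0.748, 0.664, -0.0]
ft_force: [-0.7, 0.0, -0.7]
grip_width: 0.135
finger_force: 18.0
```

Request:
send_rows --motion '[0,0,0.3,0,0,0,0,0,0.3,0,0,0,0,0,0.3,0,0,0,0,0,0,0,0,0]'

```text
clock: 11.95
ee_pos: [499.7, 18.9, 95.5]
tool_rot: [-0.0, 0.748, 0.664, -0.0]
ft_force: [-0.5, 0.6, -0.2]
grip_width: 0.128
finger_force: 18.0
```

Request:
send_rows --motion '[0,0,0.2,0,0,0,0,0,0.2,0,0,0,0,0,0,0,0,0]' --squeeze 24

```text
clock: 12.25
ee_pos: [499.8, 18.9, 91.7]
tool_rot: [-0.0, 0.748, 0.664, -0.0]
ft_force: [0.1, 0.8, -0.9]
grip_width: 0.127
finger_force: 24.0
```

Request:
send_rows --motion '[0,0,0.2,0,0,0,0,0,0.2,0,0,0,0,0,0,0,0,0]'

```text
clock: 12.55
ee_pos: [500.1, 19.0, 87.9]
tool_rot: [0.0, 0.748, 0.664, 0.0]
ft_force: [-1.0, 0.2, 3.4]
grip_width: 0.126
finger_force: 24.0
```

Request:
send_rows --motion '[0,0,0.15,0,0,0,0,0,0.15,0,0,0,0,0,0,0,0,0]'

```text
clock: 12.85
ee_pos: [500.1, 19.0, 84.9]
tool_rot: [0.0, 0.748, 0.664, 0.0]
ft_force: [-0.1, 0.9, 5.1]
grip_width: 0.126
finger_force: 24.0
```

Request:
send_rows --motion '[0,0,0.1,0,0,0,0,0,0,0,0,0]'

```text
clock: 13.05
ee_pos: [500.1, 19.0, 84.0]
tool_rot: [0.0, 0.748, 0.664, 0.0]
ft_force: [-0.2, 0.1, 5.0]
grip_width: 0.132
finger_force: 24.0
```

Request:
send_rows --motion '[0,0,0.1,0,0,0,0,0,0,0,0,0]'

```text
clock: 13.25
ee_pos: [500.2, 19.0, 83.1]
tool_rot: [0.0, 0.748, 0.664, 0.0]
ft_force: [-0.3, 0.3, 6.1]
grip_width: 0.133
finger_force: 24.0
```

Request:
send_rows --motion '[0,0,0.05,0,0,0,0,0,0,0,0,0]'

```text
clock: 13.45
ee_pos: [500.2, 18.9, 82.6]
tool_rot: [0.0, 0.748, 0.664, 0.0]
ft_force: [0.1, 1.3, 6.2]
grip_width: 0.134
finger_force: 24.0
```

Request:
send_rows --motion '[0,0,0.05,0,0,0,0,0,0,0,0,0]'

```text
clock: 13.65
ee_pos: [500.2, 18.9, 82.1]
tool_rot: [0.0, 0.748, 0.664, 0.0]
ft_force: [-0.2, 1.0, 5.8]
grip_width: 0.134
finger_force: 24.0
```

Request:
send_rows --motion '[0,0,0.05,0,0,0,0,0,0,0,0,0]'

```text
clock: 13.85
ee_pos: [500.2, 18.9, 81.9]
tool_rot: [0.0, 0.748, 0.664, 0.0]
ft_force: [-2.6, 1.6, 13.3]
grip_width: 0.134
finger_force: 24.0
```

Request:
send_rows --motion '[0,0,0.05,0,0,0,0,0,0,0,0,0]'

```text
clock: 14.05
ee_pos: [500.4, 19.0, 81.8]
tool_rot: [0.0, 0.748, 0.664, 0.0]
ft_force: [-5.2, 1.4, 22.1]
grip_width: 0.131
finger_force: 24.0
```

The force jumped from 6 to 22 N with no further travel, about 8 mm after first contact, so it is on the stop. I ease off slightly and check.

Request:
send_rows --motion '[0,0,-0.02,0,0,0,0,0,0,0,0,0,0,0,0,0,0,0]'

```text
clock: 14.35
ee_pos: [500.3, 19.0, 81.9]
tool_rot: [0.0, 0.748, 0.664, 0.0]
ft_force: [-4.5, 0.7, 18.6]
grip_width: 0.131
finger_force: 24.0
```

```bash
python3 - <<'E'
from plan import *
from o import *
p,R=state();print(ctrl.sense()["wrist_torque"])
P=viewer.capture("side")
wf=[(boxpts((497.5,19),np.radians(-6.8),6,64,82),(255,0,255)),(boxpts((497.5,19),np.radians(-6.8),12,30,116),(255,255,0))]
cv2.imwrite("pics/c6.png",np.hstack([crop(P,(499,19,75),30,400,w) for w in([],wf)]))
state()
E
```

```text
t 14.35 tcp [500.3  19.   81.9] yangle -6.82 z [ 0.  0. -1.] F [-4.5  0.7 18.6] g 0.131 24.002027213573456
[-0.05  1.16  0.04]
t 14.4 tcp [500.3  19.   81.9] yangle -6.82 z [ 0.  0. -1.] F [-4.4  1.3 18.6] g 0.131 24.001879692077637
```

View pics/c6.png

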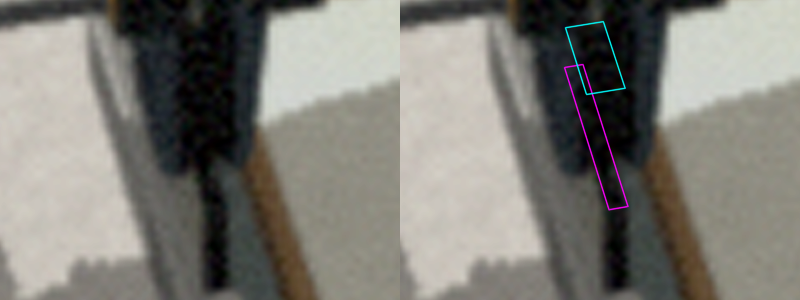

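The holder is in the pocket, its near edge running from (210,170) to (215,290). A small −x force of 4.5 N suggests light wall contact. I relieve it to be sure the stop isn't a jam.

Request:
send_rows --motion '[0,-0.05,0,0,0,0,0,0,0,0,0,0,0,0,0,0,0,0]'

```text
clock: 14.7
ee_pos: [500.1, 19.0, 81.9]
tool_rot: [0.0, 0.748, 0.664, 0.0]
ft_force: [-2.6, 0.6, 16.0]
grip_width: 0.126
finger_force: 24.0
```

Request:
send_rows --motion '[0,-0.05,0,0,0,0,0,0,0,0,0,0,0,0,0,0,0,0]'

```text
clock: 15.0
ee_pos: [500.0, 19.0, 81.9]
tool_rot: [0.001, 0.748, 0.664, 0.001]
ft_force: [0.0, -0.5, 12.6]
grip_width: 0.132
finger_force: 24.0
```

Request:
send_rows --motion '[0,0,0.03,0,0,0,0,0,0,0,0,0,0,0,0,0,0,0,0,0,0,0,0,0,0,0,0,0,0,0]'

```text
clock: 15.5
ee_pos: [500.1, 19.0, 81.9]
tool_rot: [0.001, 0.748, 0.664, 0.001]
ft_force: [-1.7, 0.2, 18.9]
grip_width: 0.128
finger_force: 24.0
```

The contact is stiff (0.3 mm commanded adds 6 N with no motion), it holds steady at about 19 N, and the side force is gone. Fully home, so I hand in.

```bash
python3 -c "
from station import ctrl
print(ctrl.sign_off())"
```

```text
the job is handed in; nothing more can be done
None
```

I moved the label holder from its stand into the tray pocket and handed the job in with it still held fully home, pressed at about 19 N and gripped at 24 N; the job took about 15.5 s.

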